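# Shim the short board in the probe nest and hold it down on its probes

## Task

The two-station probe nest holds a long and a short board, and the short one has slack towards the steel end rail. Hang the orange saddle spacer over the rail at the short board's station, thick wedge leg down in the gap, right down on the rail so that the wedge drives the board up to the black stop, and let go of it. Then press the short board by its metal can down onto the sprung probes until it is flush with the nest's walls, and finish while still holding it pressed there; leave the long board, the white dish and the small screwdriver where they are.

Things in the scene. Friction and masses are not known exactly. Their poses are not given: they have to be found in the camera images.
- nest: Two-station probe nest, fixed: aluminium base 120 x 130 mm, top at z = 12 mm, black walls with tops at z = 36 mm. Origin: centre of its underside on the table. x runs along the boards from the steel rail to the black stop (face at x = 46 mm, top z = 40 mm). Stations centred at y = +27.5 and -27.5 mm, 49 mm wide inside. Its rail side looks roughly to +y, the robot's left
- rail_top (a point): Middle of the top of the nest's bright steel end rail, at (-42, 0, 36) mm in the nest's frame, same axes. The rail is 8 mm thick along x, runs 116 mm along y past both stations, and drops 24 mm to the base plate on both its sides
- bed_l (a joint): Sprung white plate on which the board in the y = +27.5 mm station lies loose; slippery. 0 = up (start), 0.005 m = down on its hard stop, where the board's edge is flush with the wall tops. About 2 N starts it, 8 N takes it to the stop; it springs back when freed
- bed_r (a joint): The same sprung plate in the y = -27.5 mm station
- short_board_can (a point): Short board: black slab 66 x 46 x 8 mm, green face, ONE steel can 32 x 30 x 2.5 mm at its centre. Point: middle of the can's top; x along the board to the black stop. In either station, loose. Starts 4 to 6 mm short of the stop: 12 to 14 mm gap to the rail, 18 mm when at the stop. In the nest's frame it is at z = 43.5 mm up, 38.5 mm pressed flush; x = 13 mm when at the stop
- long_board_can (a point): Long board in the other station: black slab 79 x 46 x 8 mm with a blue face and two steel cans. The point is 10.5 mm above the centre of its underside, between the cans. Gap to the rail only 3 to 5 mm. Not to be disturbed
- spacer_tab (a point): Orange saddle spacer, 33 x 30 x 56 mm, about 45 g, standing on its two legs. Point: centre of its upright grip tab, 43 mm above the feet; tab 12 mm thick along x, 28 mm wide along y, from 29 to 56 mm above the feet. x points from the thin leg to the thick wedge leg, z up. Hung on the rail with x towards the black stop, it is at x = -37 mm (1.5 mm play each way), z = 56 mm in the nest's frame
- spacer_slot (a point): Middle of the mouth of the slot under the spacer, level with its feet, same axes; (-5, 0, -43) mm from the tab point. The slot, for the rail, is 23 mm deep and 11 mm wide, 15 mm at the mouth. From this point the wedge leg is x = 5.5 to 21.5 mm; its lowest 15 mm taper to a foot from x = 7.5 to 13.5 mm. Thin leg to x = -11.5 mm. Legs slippery
- tip_dish: Small white dish, 60 mm across, 23 mm high; origin at the centre of its underside. Bystander
- driver_a: Small precision screwdriver, 10 x 100 x 10 mm, yellowish handle, lying on the table; origin at the centre of its underside. Bystander

How it is judged:
By the outcome, as a careful person would: the job done as asked, in the order asked, and still so for the second after the job is handed in, while the arm keeps its last pose, push and grip.
It also fails if it takes over 51 s, if anything falls off the work surface, if the arm or the gripper's body presses on something with over 40 N, if the wrist force passes 120 N, or if a joint passes its speed limit or range.

## Robot

A 6-joint arm with a two-finger parallel gripper is mounted at the origin on a cart in front of the work surface, level with it; the furniture and walls round the work are solid. World frame = base frame: x ahead of the robot, y to its left, z up, the work surface at z = 0. Lengths are in m, angles in rad, forces in N, time in s.
With the tool pointing down it reaches from about 0.25 to 0.8 m from the base axis. Payload 8.5 kg.
Tool frame: the origin (TCP) lies at the very end of the fingers, on their centre line; the grasp point (between the pads) lies 19 mm behind it; z points along the fingers, y is the line along which they close (so a half turn about z gives the same grasp; the last joint's range is limited). The gripper opens to 85 mm and grips with 20 to 120 N. Pads are 22 mm wide; open, the fingers measure 114 mm over their backs; the gripper's body (76 mm by 85 mm) begins 54 mm behind the grasp point. The pads swing forward as they close: fully open they stand 13 mm farther back than shut.
Start: joints at [1.323, 0.238, -0.013, 1.319, 0, 1.571], TCP at [0.129, 0.509, 0.196] pointing down, gripper open.
Joint ranges: [-2.66, 2.66], [-1.03, 1.9], [-1.14, 1.46], [-1.82, 2.27], [-1.45, 1.34], [-3.14, 3.14]. Speed limits (rad/s): [2.22, 2.22, 2.79, 3.14, 3.14, 3.14].

## Interface

Orientations are given as a unit quaternion [w, x, y, z].
In Python, from station import * gives the robot as it stands.
- The arm moves only by the tool step_arm, never from a script. Its argument "deltas" is one flat list of numbers, 6 for each row, row after row: the shift along the world's x, y, z each as a share of 0.2 m, from -1 to 1, then the turn, a rotation vector about the world's x, y, z each as a share of 90 degrees, from -1 to 1. In form: [dx, dy, dz, rx, ry, rz, dx, dy, dz, rx, ry, rz, ...]. A call has 1 to 12 rows; each row is the pose to reach, as a shift and turn from the pose commanded when the call began; what a row does not reach only later rows make up. A row lasts 1/10 s, in which the tool goes at most 50 mm and 8.59 degrees, less where a joint would pass 70% of its speed; a pose out of reach is approached as far as the arm can. A call with a number of a shift or a turn outside -1 to 1 is refused whole. A call with a gripper value outside its range is refused whole. "gripper" is the gripper command: -1 is shut, 1 is fully open, values between are in proportion, set as the call begins (left out, the last holds). The fingers move at their own pace and stop on an object; "grip_force" is the grip in N (left out, the last holds). Time passes only in rows, so rows that repeat a pose let the fingers close. It gives the time, the measured TCP pose, the force, the opening and the grip force at its end, in the units of the state.
- sense(): the state, without advancing time (a new reading comes with each control period).
- grab_frame(name): name is "scene" or "top"; returns the picture (384x512x3 uint8, red, green, blue); there is no depth.
- calibration(name): a dict with "intrinsics" (3x3 intrinsics, pixels), "R" (3x3) and "t" (3): a world point X has camera coordinates R X + t. Camera axes: x right, y down, z forward; pixel columns grow to the right and rows downward; lengths in m; the calibration is good to about 2 mm. A picture is of the moment at which its call begins. calibration takes no time and is no camera call.
- close_job(): hands the job in; it is judged then, once.
Trained networks look in the newest picture that a camera, given by its name, has taken for a name from the list of things; names that differ only in an ending like _2 or _b are one class to them, and where a whole thing is asked for, a point or a joint stands for the part that bears it (a point fixed in the world has none). Each returns a list of dicts, best first, with "p" (0 to 1); they miss things now and then, are a little off and sometimes report something else, mostly with a low value. They report only what shows in the picture. A call takes as long as a camera call.
- find_in(camera, name): "xy" ([column, row] in pixels, amid what is visible of it).
- cut_out(camera, name): "pixels" (384x512 bool, what is visible of it) and "xy" ([column, row] in pixels, amid what is visible of it).
- spot_point(camera, name): "xy" ([column, row] in pixels: a listed point, or the origin of a listed thing).
The state is a dict: "time_s": time; "qpos": joint angles; "joint_vel": joint speeds; "joint_efforts": joint torques, N m; "tool_pos": TCP position; "ee_rot": TCP orientation; "force": force on the tool from outside, world axes, zero at the start; "wrist_torque": the same for the moment, N m; "finger_gap": finger opening in m; "grip_force": force on a finger pad.
Only numpy, scipy, OpenCV 4.12 (cv2) and the standard library are available. Lean on these libraries where they do the work, as an engineer would, in place of code of your own. Each camera call takes 0.05 s, during which the arm holds its last target. There are 200 camera calls.

## Working session

There is one attempt and no reset: what is moved stays moved. The work goes in short steps, Python scripts to look and compute and a tool call to move; the robot and the scene stay as the last step left them, time stands still between calls to the robot, and variables do not carry over. Pictures are saved under pics/ and viewed, at most 10 in all, crops included, and the job is handed in when it is done.

Besides the shell and the picture viewer there is one more tool, called after "Call:" as a command line: name --argument value ..., lists and objects as JSON in quotes. step_arm: Moves the arm, as the interface text tells. Its arguments: {"type":"object","properties":{"deltas":{"type":"array"},"gripper":{"type":"number"},"grip_force":{"type":"number"}},"required":["deltas"]}

```bash
mkdir -p pics
cat > h.py <<'E'
from station import *
import numpy as np, cv2
def ray(cam,uv):
    c=calibration(cam);K=np.array(c["intrinsics"]);R=np.array(c["R"]);t=np.array(c["t"]).ravel()
    d=R.T@np.linalg.solve(K,[uv[0],uv[1],1.]);return -R.T@t,d
def onz(cam,uv,z):
    o,d=ray(cam,uv);return o+d*(z-o[2])/d[2]
def tri(u1,u2):
    (o1,d1),(o2,d2)=ray("scene",u1),ray("top",u2)
    s=np.linalg.lstsq(np.c_[d1,-d2],o2-o1,rcond=None)[0]
    a,b=o1+s[0]*d1,o2+s[1]*d2
    return (a+b)/2,np.linalg.norm(a-b)
def proj(cam,X):
    c=calibration(cam);p=np.array(c["intrinsics"])@(np.array(c["R"])@np.array(X)+np.array(c["t"]).ravel());return p[:2]/p[2]
def snap(cam,fn,box=None,s=1):
    im=grab_frame(cam)[:,:,::-1]
    if box: im=im[box[1]:box[3],box[0]:box[2]]
    cv2.imwrite("pics/"+fn,cv2.resize(np.ascontiguousarray(im),None,fx=s,fy=s,interpolation=cv2.INTER_CUBIC))
E
python3 - <<'E'
from h import *
snap("scene","s0.png",None,1.5);snap("top","t0.png",None,1.5)
for n in ["nest","rail_top","short_board_can","long_board_can","spacer_tab","spacer_slot","tip_dish","driver_a"]:
    a=spot_point("scene",n);b=spot_point("top",n)
    print(n,[(np.round(q["xy"],1),round(q["p"],2)) for q in a[:2]],[(np.round(q["xy"],1),round(q["p"],2)) for q in b[:2]])
    if a and b: print("   ",*tri(a[0]["xy"],b[0]["xy"]))
for c in("scene","top"): print(c,ray(c,(256,192)))
print(sense())
E
```

```text
nest [(array([322.8, 291.4]), 0.63), (array([305.1, 266.4]), 0.29)] [(array([341.7, 226. ]), 0.7)]
    [0.44637233 0.08629547 0.0058588 ] 0.01047306578948227
rail_top [(array([303.3, 269.7]), 0.97)] []
short_board_can [(array([324.7, 287.4]), 0.76)] [(array([349.3, 240.6]), 0.86)]
    [0.41787527 0.07847957 0.04888411] 0.0017557604683776156
long_board_can [(array([343.7, 266.9]), 0.62)] [(array([345.7, 207.1]), 0.91)]
    [0.48703656 0.07705889 0.03155268] 0.00013064326465495797
spacer_tab [(array([190.6, 218.3]), 0.63)] [(array([213.8, 236. ]), 0.54)]
    [0.4335236  0.35110965 0.04294182] 0.005259586622973473
spacer_slot [(array([232.2, 172.7]), 0.69), (array([191.4, 237.1]), 0.58)] [(array([212.5, 233.5]), 0.51)]
    [0.45642386 0.31668662 0.14615395] 0.0661448232330279
tip_dish [(array([192. , 187.7]), 0.95)] [(array([174.9, 187.5]), 0.91)]
    [0.5382835  0.43485474 0.00766449] 0.007049955713039813
driver_a [(array([232.2, 168.9]), 0.43)] [(array([188.2, 143.1]), 0.59)]
    [0.63468402 0.40358039 0.00992954] 0.0026925896851321966
scene (array([-0.03211065, -0.07946324,  0.607518
[... 175 characters left out ...]
 array([ 1.32301402e+00,  2.38175823e-01, -1.34956526e-02,  1.31922378e+00,
       -7.16600563e-07,  1.57080445e+00]), 'joint_vel': array([ 1.81540358e-04, -9.07931647e-05,  1.51965955e-04,  8.69715116e-04,
       -7.65916981e-04, -7.05152599e-04]), 'joint_efforts': array([ 1.99174188e-03, -5.38567472e+01,  3.46690571e+01,  2.58329186e-03,
       -4.32265040e-05,  1.40750873e-05]), 'tool_pos': array([0.12874499, 0.50891074, 0.19619061]), 'ee_rot': array([-5.75705524e-06,  1.23578494e-01,  9.92334799e-01, -4.91317558e-05]), 'force': array([-0.15375331,  0.65869115, -0.53646664]), 'wrist_torque': array([0.01797243, 0.00999912, 0.01582681]), 'grip_force': 0.0, 'finger_gap': 0.08556746620697467}
```

View pics/s0.png

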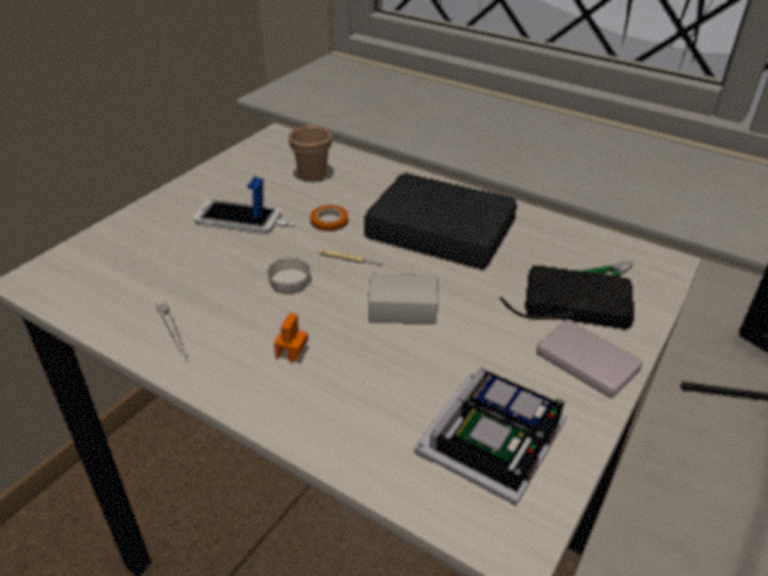

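View pics/t0.png

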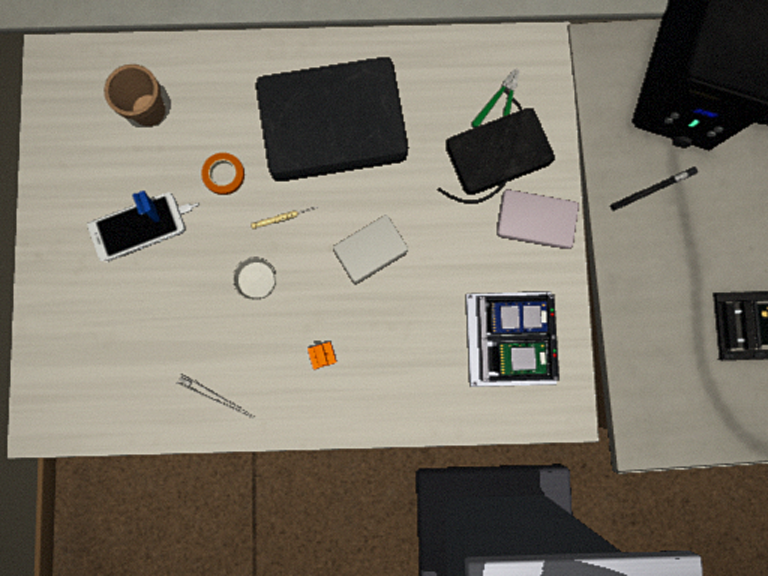

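The scene view shows the orange spacer at about (290,335) and the nest at (495,430). In the top view the spacer is at (321,355) and the nest at (513,338). The rail is on the nest's left side, and the short green board is at (522,358), the station nearer the robot. I'll take closer crops.

Run:
```python
from h import *
def crop(im,x0,y0,w,h,s): return cv2.resize(np.ascontiguousarray(im[y0:y0+h,x0:x0+w,::-1]),None,fx=s,fy=s,interpolation=cv2.INTER_CUBIC)
t=grab_frame("top");s=grab_frame("scene")
# left: nest top 8x?(306..376,190..260) ; 
A=crop(t,306,190,72,72,5.5);A=cv2.resize(A,(400,400))
B=crop(t,197,219,36,36,1);B=cv2.resize(B,(200,200),interpolation=cv2.INTER_CUBIC)
C=crop(s,175,202,40,40,1);C=cv2.resize(C,(200,200),interpolation=cv2.INTER_CUBIC)
D=cv2.resize(crop(s,275,240,104,104,1),(400,400),interpolation=cv2.INTER_CUBIC)
im=np.zeros((600,800,3),np.uint8);im[:400,:400]=A;im[:400,400:]=D;im[400:,:200]=B;im[400:,200:400]=C
cv2.imwrite("pics/c1.png",im)
```

```text
(no output)
```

View pics/c1.png

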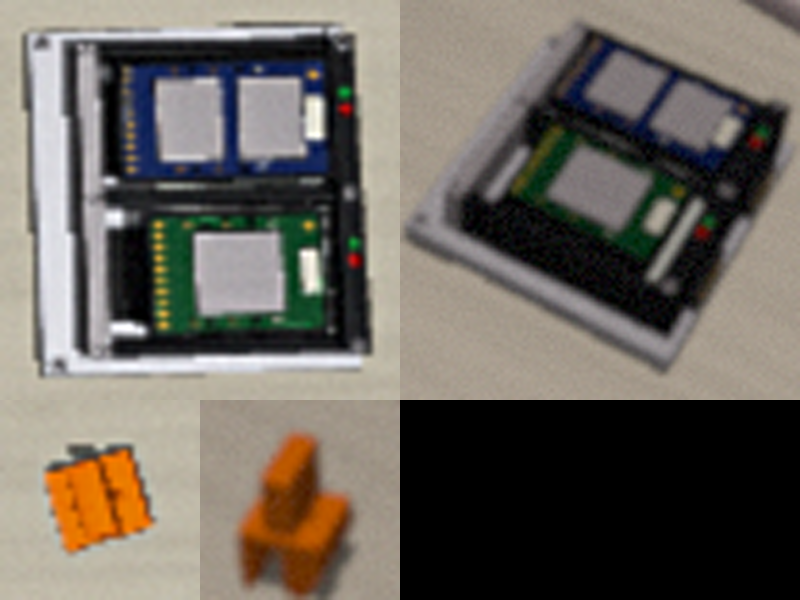

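The crop shows that the spacer's wide leg is on the image-right side, so its x axis points roughly to world −y, the same way as the nest's x. Next I'll fit both poses from the corners.

```bash
cat > fit.py <<'E'
from h import *
from scipy.optimize import least_squares
def fit(pts,g):
    # pts: list (cam,uv,local)
    def T(p,l): c,s=np.cos(p[2]),np.sin(p[2]);return [p[0]+c*l[0]-s*l[1],p[1]+s*l[0]+c*l[1],l[2]]
    f=lambda p:np.concatenate([proj(c,T(p,np.array(l)/1e3))-u for c,u,l in pts])
    r=least_squares(f,g,loss="soft_l1");return r.x,np.round(r.fun.reshape(-1,2),1),T
E
python3 - <<'E'
from fit import *
k=400/72;A=lambda x,y:np.array([306+x/k,190+y/k])-.4
B=lambda x,y:np.array([197+x/k,219+y/k])-.4
k2=400/104;D=lambda x,y:np.array([275+x/k2,240+y/k2])-.4
t=[("top",A(28,33),(-60,65,12)),("top",A(42,376),(-60,-65,12)),("top",A(362,368),(60,-65,12)),
("top",A(89,45),(-42,58,36)),("top",A(99,353),(-42,-58,36))]
s=[("scene",D(408,235),(-60,-65,12)),("scene",D(668,366),(60,-65,12))]
for P in (t,s,t+s):
    p,r,T=fit(P,[.45,.08,-1.57]);print(p,np.degrees(p[2]));print(r.tolist())
    if P is t: pt=p
# can
o=onz("top",A(238,272),.0435)-np.r_[pt[:2],0];c,s_=np.cos(pt[2]),np.sin(pt[2]);print("can nest",c*o[0]+s_*o[1],-s_*o[0]+c*o[1])
# spacer: top-view outline of body corners at z 29 (shoulders), centred tab frame
sp=[("top",B(45,70),(-16.5,15,29)),("top",B(130,47),(16.5,15,29)),("top",B(153,122),(16.5,-15,29)),("top",B(70,152),(-16.5,-15,29))]
p,r,T=fit(sp,[.43,.35,-1.3]);print("spacer",p,np.degrees(p[2]));print(r.tolist())
for l in [(0,0,43),(0,0,56),(-16.5,-15,0),(16.5,-15,0)]: print(l,[((proj("scene",T(p,np.array(l)/1e3))-[175,202])*5).round(),((proj("top",T(p,np.array(l)/1e3))-[197,219])*k).round()])
for z in (29,):
  for cam in("top","scene"):
    m=cut_out(cam,"spacer_tab")
    print(cam,[(q["p"],q["xy"],q["pixels"].sum()) for q in m[:1]])
E
```

```text
[ 0.45052967  0.08561996 -1.57775206] -90.39853416339145
[[0.0, -0.5], [-0.0, 0.0], [0.0, 0.2], [-0.3, -0.7], [0.3, 0.9]]
[ 0.53242626 -0.0448164  -1.55088727] -88.8592951472933
[[-7.4, -0.6], [2.5, 0.3]]
[ 0.4512435   0.08288064 -1.54925818] -88.76595495738292
[[0.5, 0.0], [2.2, 0.5], [2.2, -1.0], [0.2, -0.5], [2.5, 1.1], [-102.9, -1.7], [-99.9, -1.0]]
can nest 0.007875621828519818 -0.028015232095537287
spacer [ 0.43507114  0.3486365  -1.29303716] -74.08557217968259
[[-0.0, 0.4], [0.1, -0.3], [0.2, 0.2], [-0.3, -0.3]]
(0, 0, 43) [array([93., 81.]), array([95., 95.])]
(0, 0, 56) [array([91., 54.]), array([92., 94.])]
(-16.5, -15, 0) [array([ 44., 185.]), array([ 72., 148.])]
(16.5, -15, 0) [array([128., 204.]), array([156., 121.])]
top [(0.71, [215.5, 235.5], np.int64(238))]
scene [(0.83, [193.6, 224.9], np.int64(441))]
```

Run:
```python
from fit import *
k=400/72;A=lambda x,y:np.array([306+x/k,190+y/k])-.4
k2=400/104;D=lambda x,y:np.array([275+x/k2,240+y/k2])-.4
t=[("top",A(28,33),(-60,65,12)),("top",A(42,376),(-60,-65,12)),("top",A(362,368),(60,-65,12)),
("top",A(89,45),(-42,58,36)),("top",A(99,353),(-42,-58,36))]
s=[("scene",D(8,235),(-60,-65,12)),("scene",D(268,366),(60,-65,12))]
for P in (s,t+s):
    p,r,T=fit(P,[.45,.08,-1.57]);print(p,np.degrees(p[2]));print(r.tolist())
```

```text
[ 0.44701374  0.08498831 -1.55560765] -89.12975311511518
[[-1.6, -0.8], [1.3, 0.5]]
[ 0.44980015  0.08514056 -1.57890415] -90.46454427384349
[[0.3, -0.2], [0.2, 0.4], [0.3, 0.6], [-0.0, -0.4], [0.5, 1.2], [-1.1, -3.0], [0.6, -0.7]]
```

Call:
step_arm --deltas '[0.19,-0.1,-0.1,0,0,0.08,0.38,-0.2,-0.1,0,0,0.16,0.57,-0.3,-0.1,0,0,0.24,0.76,-0.4,-0.1,0,0,0.33,0.95,-0.5,-0.1,0,0,0.33,0.95,-0.5,-0.1,0,0,0.335]' --gripper 0.2

```text
time_s: 1.7
tool_pos: [0.3226, 0.4067, 0.1761]
ee_rot: [0.001, -0.137, 0.991, -0.0]
force: [-0.6, -0.4, -0.1]
finger_gap: 0.0515
grip_force: 0.0
```

Call:
step_arm --deltas '[0.2,-0.1,0,0,0,0,0.4,-0.2,-0.15,0,0,0,0.58,-0.3,-0.38,0,0,0,0.58,-0.3,-0.38,0,0,0,0.58,-0.3,-0.38,0,0,0]'

```text
time_s: 2.2
tool_pos: [0.4343, 0.3477, 0.0984]
ee_rot: [-0.002, -0.138, 0.99, -0.001]
force: [-0.9, -0.2, -0.7]
finger_gap: 0.0515
grip_force: 0.0
```

Run:
```python
from h import *
s=sense();print(s["tool_pos"],s["ee_rot"])
snap("scene","s1.png",(130,140,260,260),5)
for p in [(.435,.3486,.1),(.435,.3486,.043),(.435,.3486,.056)]: print((proj("scene",p)-[130,140])*5)
print((proj("scene",s["tool_pos"])-[130,140])*5)
```

```text
[0.43430956 0.34765785 0.09838533] [-1.66260712e-03 -1.37753743e-01  9.90464661e-01 -9.47484278e-04]
[306.37843401 268.28095425]
[318.40045168 391.25926836]
[315.74860825 364.13243797]
[307.6002682  273.91880476]
```

View pics/s1.png

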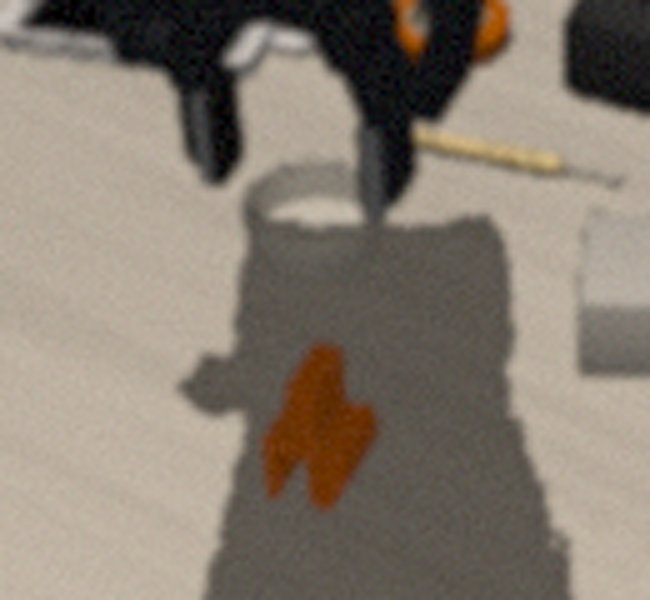

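Run:
```python
from h import *
s=sense();p=s["tool_pos"];u=np.array([np.cos(np.radians(105.9)),np.sin(np.radians(105.9)),0]);v=np.array([-u[1],u[0],0])
for dz in (0,.008,.013,.02,.03):
  for d in (.0257,.04):
    print(dz,d,[((proj("scene",p+a*d*u+b*.011*v+[0,0,dz])-[130,140])*5).round() for a in(1,-1) for b in (1,-1)])
```

```text
0 0.0257 [array([222., 274.]), array([249., 237.]), array([362., 304.]), array([386., 265.])]
0 0.04 [array([184., 267.]), array([212., 229.]), array([401., 312.]), array([424., 273.])]
0.008 0.0257 [array([220., 256.]), array([247., 219.]), array([360., 285.]), array([384., 246.])]
0.008 0.04 [array([182., 248.]), array([209., 211.]), array([400., 293.]), array([423., 254.])]
0.013 0.0257 [array([219., 245.]), array([245., 207.]), array([359., 274.]), array([384., 235.])]
0.013 0.04 [array([180., 237.]), array([208., 200.]), array([399., 282.]), array([423., 243.])]
0.02 0.0257 [array([217., 229.]), array([244., 191.]), array([358., 257.]), array([382., 219.])]
0.02 0.04 [array([178., 221.]), array([206., 184.]), array([398., 266.]), array([422., 227.])]
0.03 0.0257 [array([214., 205.]), array([241., 168.]), array([356., 234.]), array([381., 196.])]
0.03 0.04 [array([175., 197.]), array([203., 160.]), array([396., 242.]), array([420., 203.])]
```

Run:
```python
from h import *
a=cv2.imread("pics/s1.png").astype(float)
snap("scene","s2.png",(130,140,260,260),5);b=cv2.imread("pics/s2.png").astype(float)
print(np.abs(a-b).mean(), sense()["tool_pos"])
cv2.imwrite("pics/s2.png",b[100:400,100:500])
```

```text
3.936040170940171 [0.43412566 0.34963063 0.10090311][ WARN:0@1.728] global loadsave.cpp:1063 imwrite_ Unsupported depth image for selected encoder is fallbacked to CV_8U.
```

View pics/s2.png

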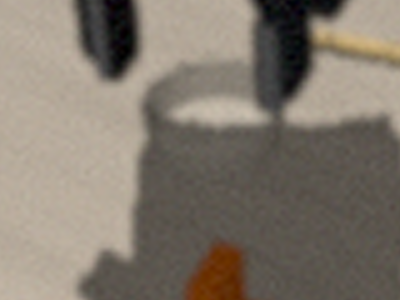

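The finger tips appear about 30 mm higher in the image than the TCP projection says they should. I'll go down partway with the fingers straddling the tab, which is safe, and look again.

Call:
step_arm --deltas '[0,0,-0.1,0,0,0,0,0,-0.2,0,0,0,0,0,-0.25,0,0,0,0,0,-0.25,0,0,0]'

```text
time_s: 2.7
tool_pos: [0.4336, 0.3496, 0.0503]
ee_rot: [-0.0, -0.139, 0.99, -0.0]
force: [1.3, 0.3, 0.7]
finger_gap: 0.0512
grip_force: 0.0
```

Run:
```python
from h import *
s=sense();print(s["tool_pos"],s["force"])
snap("scene","s3.png",(150,160,240,250),5)
print((proj("scene",s["tool_pos"])-[150,160])*5)
```

```text
[0.43363979 0.3495568  0.05026331] [1.27161193 0.32789642 0.6968436 ]
[212.43257356 277.29612103]
```

View pics/s3.png

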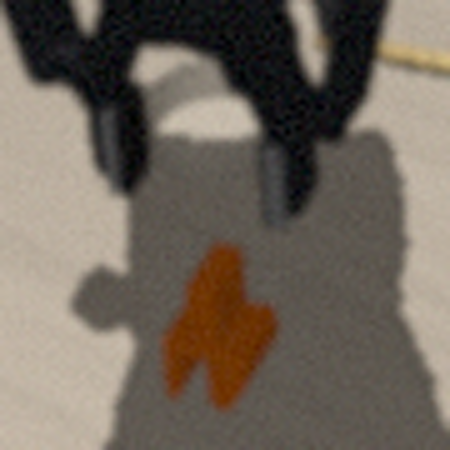

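Run:
```python
from h import *
s=sense();p=s["tool_pos"]
im=np.ascontiguousarray(grab_frame("top")[:,:,::-1][170:300,150:280])
im=cv2.resize(im,None,fx=4,fy=4,interpolation=cv2.INTER_CUBIC)
for dz,c in((0,(0,0,255)),(.073,(0,255,0)),(.2,(255,255,0))):
    q=(proj("top",p+[0,0,dz])-[150,170])*4;print(dz,q);cv2.circle(im,tuple(int(v) for v in q),3,c,-1)
cv2.imwrite("pics/t3.png",im)
```

```text
0 [252.88074424 265.84286624]
0.073 [241.54252524 263.57661923]
0.2 [216.03198574 258.47765406]
```

View pics/t3.png

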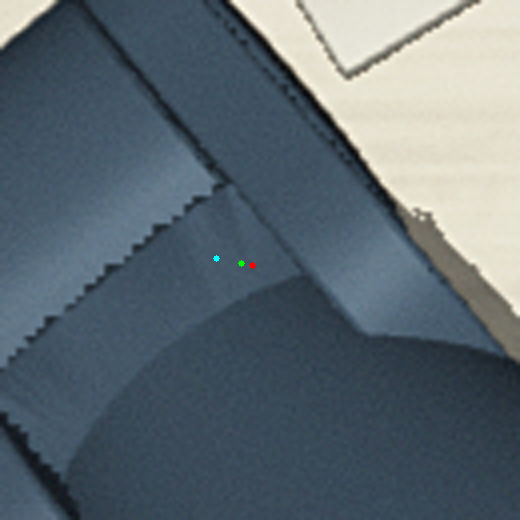

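Call:
step_arm --deltas '[0,0,-0.05,0,0,0,0,0,-0.09,0,0,0,0,0,-0.09,0,0,0,0,0,-0.09,0,0,0]'

```text
time_s: 3.2
tool_pos: [0.4346, 0.3487, 0.0319]
ee_rot: [-0.0, -0.139, 0.99, -0.0]
force: [0.2, 0.3, 0.2]
finger_gap: 0.0508
grip_force: 0.0
```

Call:
step_arm --deltas '[0,0,0,0,0,0,0,0,0,0,0,0,0,0,0,0,0,0,0,0,0,0,0,0,0,0,0,0,0,0,0,0,0,0,0,0,0,0,0,0,0,0]' --gripper -1 --grip_force 25

```text
time_s: 3.9
tool_pos: [0.4348, 0.3489, 0.0322]
ee_rot: [0.0, -0.139, 0.99, -0.0]
force: [-0.0, 0.1, 0.2]
finger_gap: 0.0001
grip_force: 0.0
```

The gripper shut completely, so the real tips aren't where the reported TCP says relative to the camera. I'll look again with the fingers shut.

Run:
```python
from h import *
s=sense();p=s["tool_pos"]
im=np.ascontiguousarray(grab_frame("scene")[:,:,::-1][130:270,130:270])
im=cv2.resize(im,None,fx=4,fy=4,interpolation=cv2.INTER_CUBIC)
for dz,c in((0,(0,0,255)),(.073,(0,255,0))):
    q=(proj("scene",p+[0,0,dz])-[130,130])*4;print(dz,q);cv2.circle(im,tuple(int(v) for v in q),3,c,-1)
cv2.imwrite("pics/s4.png",im)
for n in("tip_dish","driver_a","spacer_tab"):
  a=spot_point("scene",n);print(n,[(q["xy"],q["p"]) for q in a[:1]])
o=[(onz("scene",u,0),onz("top",v,0)) for u,v in [((192,187.7),(174.9,187.5)),((232,169),(188.2,143.1))]];print(o)
```

```text
0 [255.57886789 370.79902283]
0.073 [243.26023477 245.2959781 ]
tip_dish [([192.4, 190.2], 0.41)]
driver_a [([229.3, 169.4], 0.41)]
spacer_tab [([190.2, 215.6], 0.85)]
[(array([0.54335226, 0.44422935, 0.        ]), array([0.54157079, 0.43337107, 0.        ])), (array([0.64430286, 0.41278773, 0.        ]), array([0.63784572, 0.40376708, 0.        ]))]
```

View pics/s4.png

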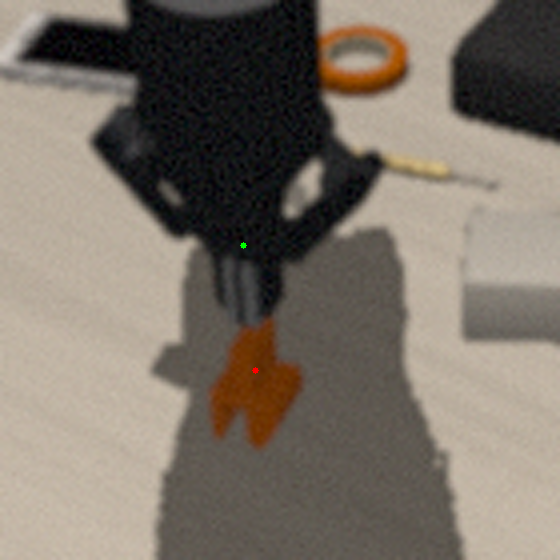

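Call:
step_arm --deltas '[0,0,-0.01,0,0,0,0,0,-0.015,0,0,0,0,0,-0.02,0,0,0,0,0,-0.02,0,0,0]'

```text
time_s: 4.5
tool_pos: [0.4346, 0.3488, 0.028]
ee_rot: [-0.0, -0.139, 0.99, -0.0]
force: [0.2, 0.2, 0.1]
finger_gap: 0.0001
grip_force: 0.0
```

Call:
step_arm --deltas '[0,0,-0.01,0,0,0,0,0,-0.02,0,0,0,0,0,-0.03,0,0,0,0,0,-0.03,0,0,0]'

```text
time_s: 4.9
tool_pos: [0.4346, 0.3488, 0.0218]
ee_rot: [-0.0, -0.139, 0.99, -0.0]
force: [-0.5, -0.3, -0.1]
finger_gap: 0.0001
grip_force: 0.0
```

No contact with the tab, so the offset is probably horizontal. I'll move clear and touch the table with shut fingers to separate the z error from the xy error.

Call:
step_arm --deltas '[0.07,0,0.05,0,0,0,0.15,0,0.05,0,0,0,0.15,0,0,0,0,0,0.15,0,-0.05,0,0,0,0.15,0,-0.07,0,0,0,0.15,0,-0.08,0,0,0,0.15,0,-0.09,0,0,0,0.15,0,-0.09,0,0,0]'

```text
time_s: 5.7
tool_pos: [0.4645, 0.349, 0.004]
ee_rot: [-0.0, -0.139, 0.99, -0.0]
force: [-0.6, -0.2, 0.4]
finger_gap: -0.0004
grip_force: 0.0
```

Run:
```python
from h import *
s=sense();p=s["tool_pos"];print(p,s["force"],s["qpos"])
im=np.ascontiguousarray(grab_frame("scene")[:,:,::-1][130:270,130:270])
im=cv2.resize(im,None,fx=4,fy=4,interpolation=cv2.INTER_CUBIC)
q=(proj("scene",p)-[130,130])*4;print(q);cv2.circle(im,tuple(int(v) for v in q),3,(0,0,255),-1)
cv2.imwrite("pics/s5.png",im)
```

```text
[0.4644547  0.34896738 0.00403359] [-0.57798738 -0.24342432  0.37979575] [ 6.44400587e-01  4.58119663e-01 -2.03637915e-01  9.09323053e-01
 -6.27751068e-05  3.65708010e-01]
[299.31322469 379.12775872]
```

View pics/s5.png

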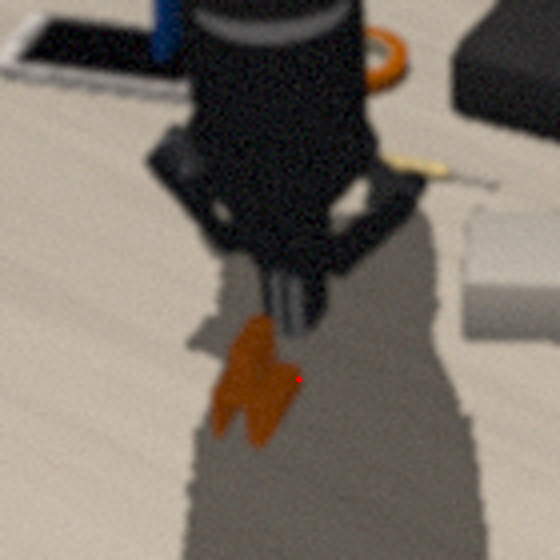

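Call:
step_arm --deltas '[0,0,-0.01,0,0,0,0,0,-0.02,0,0,0,0,0,-0.03,0,0,0,0,0,-0.03,0,0,0]'

```text
time_s: 6.15
tool_pos: [0.4646, 0.3488, -0.0021]
ee_rot: [-0.0, -0.139, 0.99, -0.0]
force: [0.1, -0.2, 0.3]
finger_gap: 0.0001
grip_force: 0.0
```

Call:
step_arm --deltas '[0,0,-0.01,0,0,0,0,0,-0.02,0,0,0,0,0,-0.03,0,0,0,0,0,-0.04,0,0,0,0,0,-0.04,0,0,0]'

```text
time_s: 6.65
tool_pos: [0.4646, 0.3488, -0.0102]
ee_rot: [-0.0, -0.139, 0.99, -0.0]
force: [-0.8, -0.6, 0.6]
finger_gap: -0.0001
grip_force: 0.0
```

Call:
step_arm --deltas '[0,0,-0.01,0,0,0,0,0,-0.02,0,0,0,0,0,-0.03,0,0,0,0,0,-0.035,0,0,0,0,0,-0.035,0,0,0]'

```text
time_s: 7.15
tool_pos: [0.4646, 0.3489, -0.017]
ee_rot: [-0.0, -0.139, 0.99, -0.0]
force: [-0.8, 0.9, 1.3]
finger_gap: -0.0002
grip_force: 0.0
```

Call:
step_arm --deltas '[0,0,-0.01,0,0,0,0,0,-0.015,0,0,0,0,0,-0.02,0,0,0,0,0,-0.02,0,0,0]'

```text
time_s: 7.55
tool_pos: [0.4647, 0.3489, -0.021]
ee_rot: [-0.0, -0.139, 0.99, -0.0]
force: [-0.1, -0.2, 0.3]
finger_gap: -0.0002
grip_force: 0.0
```

Call:
step_arm --deltas '[0,0,-0.01,0,0,0,0,0,-0.015,0,0,0,0,0,-0.02,0,0,0,0,0,-0.02,0,0,0]'

```text
time_s: 7.95
tool_pos: [0.4647, 0.3488, -0.025]
ee_rot: [-0.0, -0.139, 0.99, -0.0]
force: [0.6, 1.0, -0.8]
finger_gap: -0.0001
grip_force: 0.0
```

Call:
step_arm --deltas '[0,0,-0.005,0,0,0,0,0,-0.01,0,0,0,0,0,-0.015,0,0,0,0,0,-0.015,0,0,0]'

```text
time_s: 8.35
tool_pos: [0.4646, 0.3488, -0.028]
ee_rot: [-0.0, -0.139, 0.99, -0.0]
force: [0.5, -0.0, -0.7]
finger_gap: -0.0004
grip_force: 0.0
```

Run:
```python
from h import *
im=grab_frame("scene").astype(int)
print(proj("scene",sense()["tool_pos"]))
print("brightness rows 205-240, cols 194-216")
for r in range(206,240,1): print(r,im[r,194:218].sum(1)//3)
```

```text
[205.90242366 236.86567888]
brightness rows 205-240, cols 194-216
206 [27 24 16 14 25 25 18 20 23 28 21  9 10 19  8 26 22 22 17 24 16 23 26 21]
207 [39 29 28 18 12 22  5 21  5 24 17 27  5 26 21 16 16 12 13 10  2 23  6 18]
208 [51 28 39 32 26 16 24 17 10 16 21 15 27 15 27  6 12 26 15 27 25 11 24 20]
209 [56 50 54 49 33 17 21  9  3 24 13 15 18 14 12 23 22 12 17 18 17 12 21 19]
210 [62 51 52 47 38 35 28 27 34 22 18 11 29 21 12 15 22 25 16 15 15 28 21 21]
211 [53 57 53 54 51 50 49 43 31 26 22 20 21 20  9 14 23 19 20 26 30 25 25 33]
212 [51 54 50 52 57 66 64 54 32 42 44 30 13 18 23 17 17 24 27 44 45 44 51 58]
213 [55 62 54 53 63 73 71 53 41 53 59 51 40 23 19  9 13 20 45 51 69 69 70 79]
214 [60 51 49 45 66 74 69 52 44 58 68 69 47 17 26 18 18 21 41 72 87 83 85 86]
215 [53 53 49 47 60 75 68 57 44 59 77 76 52 39 21 13 22 21 47 72 87 87 88 94]
216 [50 57 46 52 60 71 74 55 45 64 74 73 48 35 16 10 11 21 43 66 83 89 87 90]
217 [49 52 54 45 65 74 72 56 45 57 75 64 54 32 28 15 11 19 42 69 80 91 91 88]
218 [47 55 56 47 61 69 72 55 49 64 69 72 56 36 25  6 14 15 42 74 83 82 89 87]
219 [48 45 47 44 57 
[... 917 characters left out ...]
31 [53 57 63 55 55 50 49 50 71 82 88 93 90 91 87 89 87 88 91 90 90 91 91 88]
232 [54 51 55 55 54 51 58 56 75 90 88 88 90 93 93 90 91 85 88 88 89 93 86 88]
233 [53 58 59 57 52 52 57 70 85 88 90 89 89 89 90 88 90 90 91 88 92 91 89 86]
234 [55 54 52 55 54 59 60 76 81 88 90 82 88 87 92 86 88 91 92 84 88 93 87 87]
235 [55 54 59 57 57 56 68 84 82 89 88 86 83 88 89 91 92 87 90 89 89 86 86 92]
236 [53 55 59 57 68 70 76 87 88 85 85 86 89 91 87 84 93 87 91 86 89 94 89 87]
237 [54 54 63 54 73 75 87 90 90 90 90 86 89 88 88 87 93 88 85 88 91 90 89 89]
238 [64 58 61 68 76 84 85 88 91 87 89 88 91 86 88 93 87 88 86 88 90 89 89 93]
239 [52 61 63 74 85 90 98 92 89 94 87 93 88 90 84 86 88 83 86 87 87 90 86 93]
```

Call:
step_arm --deltas '[0,0,-0.005,0,0,0,0,0,-0.01,0,0,0,0,0,-0.015,0,0,0,0,0,-0.015,0,0,0]'

```text
time_s: 8.8
tool_pos: [0.4647, 0.3488, -0.031]
ee_rot: [-0.0, -0.139, 0.99, -0.0]
force: [0.5, 0.6, 0.2]
finger_gap: 0.0
grip_force: 0.0
```

Call:
step_arm --deltas '[0,0,-0.005,0,0,0,0,0,-0.01,0,0,0,0,0,-0.015,0,0,0,0,0,-0.015,0,0,0]'

```text
time_s: 9.2
tool_pos: [0.4647, 0.3489, -0.034]
ee_rot: [-0.0, -0.139, 0.99, -0.0]
force: [0.9, 0.1, -0.7]
finger_gap: 0.0001
grip_force: 0.0
```

Call:
step_arm --deltas '[0,0,-0.005,0,0,0,0,0,-0.01,0,0,0,0,0,-0.015,0,0,0,0,0,-0.015,0,0,0]'

```text
time_s: 9.6
tool_pos: [0.4649, 0.349, -0.0351]
ee_rot: [0.001, -0.139, 0.99, 0.0]
force: [-4.9, -4.2, 19.3]
finger_gap: -0.0001
grip_force: 9.8
```

Call:
step_arm --deltas '[0,0,-0.005,0,0,0,0,0,-0.01,0,0,0,0,0,-0.015,0,0,0,0,0,-0.015,0,0,0]'

```text
time_s: 10.0
tool_pos: [0.465, 0.3491, -0.0352]
ee_rot: [0.001, -0.139, 0.99, 0.001]
force: [-13.9, -10.1, 50.6]
finger_gap: 0.0001
grip_force: 25.4
```

The tips meet the table at a reported z of −0.0345, so true z = reported + 34.5 mm. The xy agrees with the cameras. I'll lift, go back over the tab, and grasp with that correction.

Call:
step_arm --deltas '[0,0,0.2,0,0,0,0,0,0.4,0,0,0,0,0,0.6,0,0,0,-0.15,0,0.6,0,0,0,-0.15,0,0.6,0,0,0,-0.15,0,0.45,0,0,0,-0.15,0,0.3,0,0,0,-0.15,0,0.19,0,0,0,-0.15,0,0.19,0,0,0,-0.15,0,0.19,0,0,0]' --gripper 0.2

```text
time_s: 11.0
tool_pos: [0.4347, 0.3487, -0.0019]
ee_rot: [-0.0, -0.139, 0.99, -0.0]
force: [0.0, -0.1, 0.4]
finger_gap: 0.051
grip_force: 0.0
```

Call:
step_arm --deltas '[0,0,0,0,0,0,0,0,0,0,0,0,0,0,0,0,0,0,0,0,0,0,0,0,0,0,0,0,0,0,0,0,0,0,0,0,0,0,0,0,0,0]' --gripper -1 --grip_force 50

```text
time_s: 11.7
tool_pos: [0.4352, 0.3493, -0.001]
ee_rot: [0.001, -0.139, 0.99, 0.0]
force: [-0.7, -0.2, 6.0]
finger_gap: 0.0107
grip_force: 52.7
```

Call:
step_arm --deltas '[0,0,0.1,0,0,0,0,0,0.25,0,0,0,0,0,0.43,0,0,0,0,-0.15,0.43,0,0,-0.05,-0.02,-0.35,0.43,0,0,-0.1,-0.04,-0.55,0.43,0,0,-0.15,-0.06,-0.75,0.43,0,0,-0.182,-0.06,-0.95,0.43,0,0,-0.182,-0.06,-0.95,0.43,0,0,-0.182,-0.06,-0.95,0.43,0,0,-0.182]'

```text
time_s: 12.7
tool_pos: [0.423, 0.1583, 0.0845]
ee_rot: [0.0, 0.005, 1.0, 0.0]
force: [0.3, 0.6, -0.1]
finger_gap: 0.0109
grip_force: 51.9
```

Call:
step_arm --deltas '[0,-0.1,0,0,0,0,0,-0.18,0,0,0,0,0,-0.18,-0.1,0,0,0,0,-0.18,-0.2,0,0,0,0,-0.18,-0.2,0,0,0,0,-0.18,-0.2,0,0,0]'

```text
time_s: 13.3
tool_pos: [0.4227, 0.1237, 0.0443]
ee_rot: [-0.0, 0.003, 1.0, -0.0]
force: [0.5, -0.5, -0.2]
finger_gap: 0.0109
grip_force: 51.9
```

Run:
```python
from h import *
s=sense();p=s["tool_pos"];print(p,s["force"])
g=grab_frame("scene")
x0,y0=260,200;im=np.ascontiguousarray(g[:,:,::-1][y0:y0+120,x0:x0+130])
im=cv2.resize(im,None,fx=5,fy=5,interpolation=cv2.INTER_CUBIC)
hsv=cv2.cvtColor(np.ascontiguousarray(g),cv2.COLOR_RGB2HSV)
# predicted: spacer corners (tip true z=p+.0345, feet tip-.032) and rail top ends
th=np.radians(-90.43);ux=np.array([np.cos(th),np.sin(th),0]);uy=np.array([-ux[1],ux[0],0])
f=np.array([p[0],p[1],p[2]+.0345-.0315])
def dot(X,c):
    q=(proj("scene",X)-[x0,y0])*5+2;cv2.circle(im,tuple(int(v) for v in q),3,c,-1);return q.round()
for l in [(-16.5,-15,0),(-10.5,-15,0),(2.5,-15,0),(8.5,-15,0),(16.5,-15,15),(16.5,-15,29),(-16.5,-15,29),(16.5,15,29)]:
    print(l,dot(f+ux*l[0]/1e3+uy*l[1]/1e3+[0,0,l[2]/1e3],(255,255,0)))
n=np.array([.45,.0853,0])
for l in [(-46,-58,36),(-38,-58,36),(-38,58,36),(-46,58,36),(-46,-58,12),(-60,-65,12),(60,-65,12),(-60,65,12)]:
    print(l,dot(n+ux*l[0]/1e3+uy*l[1]/1e3+[0,0,l[2]/1e3],(0,255,0)))
cv2.imwrite("pics/s6.png",im)
```

```text
[0.42268836 0.12366944 0.04430653] [ 0.46442979 -0.54233607 -0.15321866]
(-16.5, -15, 0) [136. 378.]
(-10.5, -15, 0) [152. 386.]
(2.5, -15, 0) [189. 404.]
(8.5, -15, 0) [206. 412.]
(16.5, -15, 15) [232. 391.]
(16.5, -15, 29) [236. 360.]
(-16.5, -15, 29) [140. 314.]
(16.5, 15, 29) [282. 298.]
(-46, -58, 36) [133. 446.]
(-38, -58, 36) [155. 457.]
(-38, 58, 36) [325. 233.]
(-46, 58, 36) [304. 224.]
(-46, -58, 12) [129. 495.]
(-60, -65, 12) [ 80. 490.]
(60, -65, 12) [427. 671.]
(-60, 65, 12) [271. 244.]
```

View pics/s6.png

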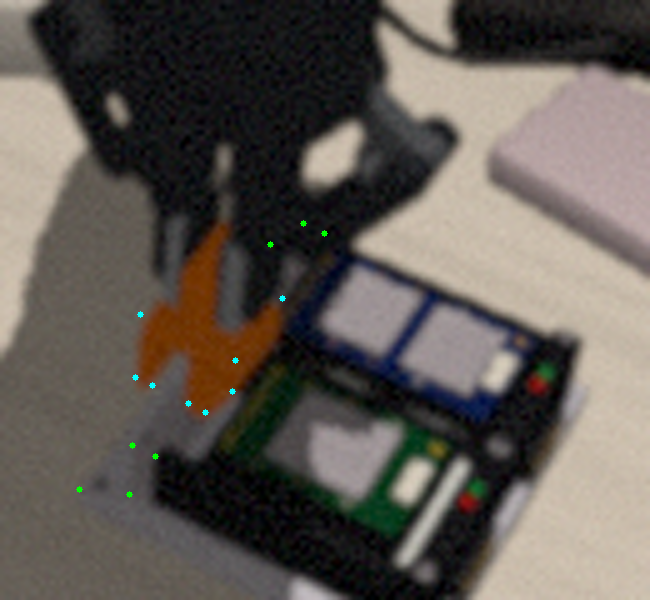

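The predicted spacer outline (cyan) matches the orange part to within about 1 mm. Its legs straddle the rail, with the left foot near (140,378) and the right foot near (200,412). I'll lower it slowly and watch the force.

Call:
step_arm --deltas '[0,-0.004,-0.02,0,0,0,0,-0.004,-0.04,0,0,0,0,-0.004,-0.06,0,0,0,0,-0.004,-0.08,0,0,0,0,-0.004,-0.08,0,0,0,0,-0.004,-0.08,0,0,0]'

```text
time_s: 13.95
tool_pos: [0.4226, 0.1222, 0.0281]
ee_rot: [-0.0, 0.004, 1.0, 0.0]
force: [0.0, 1.3, -1.0]
finger_gap: 0.0109
grip_force: 51.8
```

Call:
step_arm --deltas '[0,0,-0.01,0,0,0,0,0,-0.02,0,0,0,0,0,-0.03,0,0,0,0,0,-0.04,0,0,0,0,0,-0.04,0,0,0]'

```text
time_s: 14.45
tool_pos: [0.4234, 0.1231, 0.0203]
ee_rot: [0.001, 0.004, 1.0, 0.001]
force: [1.2, 8.5, -1.3]
finger_gap: 0.0108
grip_force: 51.9
```

Call:
step_arm --deltas '[0,0.004,0,0,0,0,0,0.007,0,0,0,0,0,0.007,0,0,0,0]'

```text
time_s: 14.75
tool_pos: [0.4225, 0.1233, 0.02]
ee_rot: [-0.0, 0.004, 1.0, -0.0]
force: [-0.2, 1.3, -0.2]
finger_gap: 0.0107
grip_force: 51.9
```

Force is relieved. I'll keep lowering.

Call:
step_arm --deltas '[0,0,-0.01,0,0,0,0,0,-0.02,0,0,0,0,0,-0.03,0,0,0,0,0,-0.03,0,0,0]'

```text
time_s: 15.15
tool_pos: [0.4225, 0.1233, 0.0138]
ee_rot: [-0.0, 0.004, 1.0, -0.0]
force: [0.1, 0.0, -0.8]
finger_gap: 0.0108
grip_force: 51.9
```

Call:
step_arm --deltas '[0,0,-0.01,0,0,0,0,0,-0.02,0,0,0,0,0,-0.02,0,0,0]'

```text
time_s: 15.45
tool_pos: [0.4229, 0.1234, 0.0118]
ee_rot: [0.001, 0.004, 1.0, -0.0]
force: [-7.3, -3.6, 28.1]
finger_gap: 0.0112
grip_force: 56.0
```

Call:
step_arm --deltas '[0,0,-0.005,0,0,0,0,0,-0.01,0,0,0,0,0,-0.01,0,0,0]'

```text
time_s: 15.75
tool_pos: [0.4231, 0.1234, 0.0116]
ee_rot: [0.001, 0.004, 1.0, 0.0]
force: [-16.7, -4.9, 59.4]
finger_gap: 0.0107
grip_force: 60.4
```

Call:
step_arm --deltas '[0,0,0.008,0,0,0,0,0,0.011,0,0,0]'

```text
time_s: 15.95
tool_pos: [0.4229, 0.1234, 0.0119]
ee_rot: [0.001, 0.004, 1.0, 0.0]
force: [-4.6, -1.4, 16.1]
finger_gap: 0.0109
grip_force: 54.4
```

Call:
step_arm --deltas '[0,0,0,0,0,0,0,0,0,0,0,0,0,0,0,0,0,0,0,0,0.01,0,0,0,0,0,0.1,0,0,0,0,0,0.3,0,0,0,0,0,0.5,0,0,0,0,0,0.5,0,0,0]' --gripper -0.3

```text
time_s: 16.75
tool_pos: [0.4256, 0.1243, 0.1148]
ee_rot: [0.003, 0.004, 1.0, 0.001]
force: [-0.2, 0.1, -0.6]
finger_gap: 0.0297
grip_force: 0.0
```

Call:
step_arm --deltas '[-0.2,0.2,0.2,0,0,0,-0.4,0.4,0.3,0,0,0,-0.5,0.65,0.3,0,0,0,-0.5,0.85,0.3,0,0,0,-0.5,0.85,0.3,0,0,0,-0.5,0.85,0.3,0,0,0]' --gripper -1

```text
time_s: 17.35
tool_pos: [0.3221, 0.2956, 0.1701]
ee_rot: [-0.0, 0.002, 1.0, 0.0]
force: [-0.4, 0.5, -0.6]
finger_gap: 0.0002
grip_force: 0.0
```

```bash
cat > chk.py <<'E'
from h import *
th=np.radians(-90.43);c,s=np.cos(th),np.sin(th);n=np.array([.45,.0853,0])
def tonest(X): o=X-n;return (np.array([c*o[0]+s*o[1],-s*o[0]+c*o[1],X[2]])*1e3).round(1)
print(sense()["tool_pos"])
grab_frame("scene");grab_frame("top")
for nm,z in [("short_board_can",.0435),("long_board_can",.0435),("spacer_tab",.056),("rail_top",.036),("nest",0)]:
    for cam in("scene","top"):
        a=spot_point(cam,nm)
        if a: print(nm,cam,np.round(a[0]["xy"],1),round(a[0]["p"],2),tonest(onz(cam,a[0]["xy"],z)))
E
python3 chk.py
```

```text
[0.32205356 0.29561002 0.17005594]
short_board_can scene [328.8 288.7] 0.75 [ 11.2 -27.1  43.5]
short_board_can top [352.4 240.5] 0.72 [ 15.4 -31.5  43.5]
long_board_can scene [342.2 265.6] 0.57 [ 8.1 27.6 43.5]
long_board_can top [346.3 211.6] 0.92 [ 5.9 27.  43.5]
spacer_tab scene [300.6 272.3] 0.88 [-36.2 -32.4  56. ]
spacer_tab top [327.3 238.5] 0.58 [-37.4 -26.6  56. ]
rail_top scene [304.3 267.6] 0.64 [-43.5  -4.   36. ]
rail_top top [324.9 223.9] 0.77 [-37.3   3.2  36. ]
nest scene [327.7 293. ] 0.73 [ 1.6 -1.2  0. ]
nest top [340.7 225.4] 0.75 [2.7 0.8 0. ]
```

The spacer reads x ≈ −37 mm in both cameras. The can has moved about 5–6 mm towards the stop, to x ≈ 13 mm. Now I'll press it.

Call:
step_arm --deltas '[0.1,-0.15,0,0,0,0,0.2,-0.35,0,0,0,0,0.3,-0.55,-0.1,0,0,0,0.4,-0.75,-0.2,0,0,0,0.5,-0.9,-0.3,0,0,0,0.5,-1.0,-0.36,0,0,0,0.5,-1.0,-0.36,0,0,0]'

```text
time_s: 18.65
tool_pos: [0.4217, 0.0911, 0.0968]
ee_rot: [-0.002, 0.005, 1.0, -0.001]
force: [-0.1, 0.1, -0.5]
finger_gap: 0.0
grip_force: 0.0
```

Call:
step_arm --deltas '[0,-0.1,-0.1,0,0,0,0,-0.1,-0.25,0,0,0,0,-0.1,-0.4,0,0,0,0,-0.1,-0.4,0,0,0,0,-0.1,-0.4,0,0,0]'

```text
time_s: 19.15
tool_pos: [0.4227, 0.0741, 0.0191]
ee_rot: [-0.0, 0.003, 1.0, -0.0]
force: [0.3, 0.6, 0.0]
finger_gap: 0.0002
grip_force: 0.0
```

Call:
step_arm --deltas '[0,-0.008,-0.02,0,0,0,0,-0.008,-0.035,0,0,0,0,-0.008,-0.045,0,0,0,0,-0.008,-0.045,0,0,0]'

```text
time_s: 19.55
tool_pos: [0.4229, 0.072, 0.0096]
ee_rot: [0.0, 0.004, 1.0, -0.0]
force: [-0.2, 0.6, 0.0]
finger_gap: -0.0002
grip_force: 0.0
```

Call:
step_arm --deltas '[0,0,-0.01,0,0,0,0,0,-0.015,0,0,0,0,0,-0.015,0,0,0]'

```text
time_s: 19.85
tool_pos: [0.4231, 0.072, 0.0065]
ee_rot: [0.0, 0.004, 1.0, 0.0]
force: [0.3, 0.1, 3.9]
finger_gap: 0.0
grip_force: 1.8
```

Call:
step_arm --deltas '[0,0,-0.007,0,0,0,0,0,-0.014,0,0,0,0,0,-0.02,0,0,0,0,0,-0.02,0,0,0]'

```text
time_s: 20.25
tool_pos: [0.4231, 0.072, 0.0033]
ee_rot: [0.001, 0.004, 1.0, 0.0]
force: [-3.6, -0.7, 18.1]
finger_gap: 0.0003
grip_force: 8.7
```

Call:
step_arm --deltas '[0,0,-0.004,0,0,0,0,0,-0.006,0,0,0,0,0,-0.006,0,0,0]'

```text
time_s: 20.55
tool_pos: [0.4232, 0.072, 0.0031]
ee_rot: [0.001, 0.004, 1.0, 0.0]
force: [-8.0, -2.4, 35.3]
finger_gap: -0.0001
grip_force: 17.5
```

Call:
step_arm --deltas '[0,0,0.004,0,0,0,0,0,0.004,0,0,0,0,0,0.004,0,0,0]'

```text
time_s: 20.85
tool_pos: [0.4232, 0.072, 0.0032]
ee_rot: [0.001, 0.004, 1.0, 0.0]
force: [-5.7, 0.2, 22.9]
finger_gap: -0.0001
grip_force: 11.8
```

Run:
```python
exec(open("chk.py").read())
print(sense()["force"])
for nm in("tip_dish","driver_a"):
    for cam in("scene","top"):
        a=spot_point(cam,nm);print(nm,cam,[(np.round(q["xy"],1),round(q["p"],2)) for q in a[:1]])
```

```text
[0.42317163 0.07197738 0.00322367]
short_board_can scene [328.9 291.8] 0.58 [ 14.  -32.5  43.5]
short_board_can top [350.5 239.2] 0.73 [ 11.7 -28.9  43.5]
long_board_can scene [343.8 266.1] 0.55 [10.7 28.1 43.5]
long_board_can top [347.4 210.1] 0.68 [ 8.3 30.  43.5]
spacer_tab scene [301.1 270.8] 0.88 [-37.  -29.3  56. ]
rail_top scene [304.  268.8] 0.62 [-42.6  -6.5  36. ]
rail_top top [324.5 226.4] 0.79 [-38.3  -1.8  36. ]
nest scene [327.7 292.7] 0.86 [ 1.3 -0.7  0. ]
nest top [342.1 227.3] 0.6 [ 5.5 -3.3  0. ]
[-6.10859628 -1.31971785 23.03193312]
tip_dish scene [(array([192.2, 189.8]), 0.97)]
tip_dish top [(array([174.4, 184.9]), 0.93)]
driver_a scene [(array([233.1, 170.2]), 0.63)]
driver_a top [(array([189.3, 144.2]), 0.45)]
```

```bash
python3 -c "
from station import *
print(close_job())"
```

```text
the job is handed in; nothing more can be done
None
```

I hung the spacer on the rail at the short board's station and released it. The board moved up to the stop, about 5–6 mm by camera. I then pressed it by its can onto its hard stop and handed the job in while still holding it there at about 23 N; the dish and screwdriver are still where they were, and the long board shows no clear movement.

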